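# Pin the drawbar into the tow coupling

### The arm

A 6-joint arm with a two-finger parallel gripper is mounted at the origin on a cart in front of the work surface, level with it; the furniture and walls round the work are solid. World frame = base frame: x ahead of the robot, y to its left, z up, the work surface at z = 0. Lengths are in m, angles in rad, forces in N, time in s.
With the tool pointing down it reaches from about 0.3 to 0.875 m from the base axis. Payload 6.4 kg.
Tool frame: the origin (TCP) lies where the fingers leave the gripper's body, on its centre line; the fingertips stand 73 mm ahead of it and the grasp point (between the pads) lies 54 mm ahead of it; z points along the fingers, y is the line along which they close (so a half turn about z gives the same grasp; the last joint's range is limited). The gripper opens to 85 mm and grips with 20 to 120 N. Pads are 22 mm wide; open, the fingers measure 114 mm over their backs; the gripper's body (76 mm by 85 mm) begins 54 mm behind the grasp point. The pads swing forward as they close: fully open they stand 13 mm farther back than shut.
Start: joints at [0.907, 0.181, 1.607, -0, 1.354, -0.206], TCP at [0.254, 0.516, 0.304] pointing down, gripper open.
Joint ranges: [-2.99, 2.99], [-0.89, 2.07], [0.3, 2.58], [-1.14, 4.28], [0, 2.63], [-3.12, 3.12]. Speed limits (rad/s): [2.57, 2.57, 3.01, 3.14, 3.14, 3.14].

### API

Orientations are given as [roll, pitch, yaw] about the fixed x, y, z axes, in that order (R = Rz(yaw) Ry(pitch) Rx(roll)).
In Python, from cell import ctrl gives the robot as it stands. Calls block until the motion is done:
- ctrl.reach(position, orientation): joint-space move of the TCP to a pose.
- ctrl.line_to(position, ori=None, speed=0.15, until_force=None): straight line of the TCP; ori=None keeps the orientation; speed is the mean speed in m/s. With until_force (N) it stops when the force on the tool has changed by that much, and returns True; else False.
- ctrl.movej(angles): joint-space move.
- ctrl.gripper_to(opening): finger opening in m; the grip force is fixed at half the most; returns when the fingers have stopped.
- ctrl.wait(seconds).
- ctrl.ik(position, orientation): joint angles nearest the present ones, or None.
- ctrl.read_camera(name): name is "scene" or "top" or "wrist"; returns the picture (384x512x3 uint8, red, green, blue); there is no depth.
- ctrl.get_calibration(name): a dict with "K" (3x3 intrinsics, pixels), "R" (3x3) and "t" (3): a world point X has camera coordinates R X + t. Camera axes: x right, y down, z forward; pixel columns grow to the right and rows downward; lengths in m; the calibration is good to about 2 mm. A picture is of the moment at which its call begins: read the wrist's pose just before it. get_calibration takes no time and is no camera call; for the wrist camera it gives the pose at the moment of the call.
A pose or a line that the arm cannot do raises ctrl.MotionError and nothing moves.
- ctrl.job_done(): hands the job in; it is judged then, once.
Trained networks look in the newest picture that a camera, given by its name, has taken for a name from the list of things; names that differ only in an ending like _2 or _b are one class to them, and where a whole thing is asked for, a point or a joint stands for the part that bears it (a point fixed in the world has none). Each returns a list of dicts, best first, with "p" (0 to 1); they miss things now and then, are a little off and sometimes report something else, mostly with a low value. They report only what shows in the picture. A call takes as long as a camera call.
- ctrl.cut_out(camera, name): "mask" (384x512 bool, what is visible of it).
- ctrl.mark_of(camera, name): "position" ([x, y, z] in m, in world coordinates, good to about 4 mm: a listed point, or the origin of a listed thing).
Readings, each from a call of its own:
- ctrl.current_clock(): time.
- ctrl.current_joints(): joint angles.
- ctrl.current_joint_vel(): joint speeds.
- ctrl.current_effort(): joint torques, N m.
- ctrl.current_tool_pos(): TCP position.
- ctrl.current_eef_rot(): TCP orientation.
- ctrl.current_ft_force(): force on the tool from outside, world axes, zero at the start.
- ctrl.current_wrist_torque(): the same for the moment, N m.
- ctrl.current_finger_gap(): finger opening in m.
- ctrl.current_grip_force(): force on a finger pad.
Only numpy, scipy, OpenCV 4.12 (cv2) and the standard library are available. Lean on these libraries where they do the work, as an engineer would, in place of code of your own. Each camera call takes 0.05 s, during which the arm holds its last target. There are 200 camera calls.

### The job

The drawbar's eye is already lined up between the cheeks of the blue tow coupling. Take the hitch pin with the red grip from the pin stand and put it down through the brass bush, fully home so that its collar rests on the bush, then let go. Leave the yellow and green pins in the stand.

Things in the scene. Friction and masses are not known exactly. Their poses are not given: they have to be found in the camera images.
- red_pin: Hitch pin, 0.2 kg, upright in a grey stand, one of 3 in a row, 80 mm apart, order varies. Origin: centre of its collar's underside, 72 mm above the bench at the start; z up along the pin. Steel collar 44 mm across, 6 mm thick; above it a round red grip 24 mm across, 6 to 50 mm above the origin; below, a steel shank 16 mm across, 66 mm long, its last 16 mm tapering to 6 mm.
- bush_mouth (a point): Centre of the mouth of the brass funnel bush on the fixed blue clevis, in the plane of its rim, 84 mm above the bench; z up along the hole. Mouth 32 mm inside, 40 outside, narrowing over 10 mm to a 24 mm hole through upper cheek, yellow drawbar eye and lower cheek, 74 mm deep from the rim. Nothing near it is higher. Drawbar runs 190 mm to +y, clevis web 90 mm to -y.
- yellow_pin: Thinner, shorter pin in the same row. Origin: centre of its collar's underside, 72 mm above the bench at the start; z up along the pin. Steel collar 44 mm across, 6 mm thick; above it a round yellow grip 24 mm across, 6 to 50 mm above the origin; below, a steel shank 10 mm across, 48 mm long, its last 16 mm tapering to 6 mm.
- green_pin: Shorter pin in the same row. Origin: centre of its collar's underside, 72 mm above the bench at the start; z up along the pin. Steel collar 44 mm across, 6 mm thick; above it a round green grip 24 mm across, 6 to 50 mm above the origin; below, a steel shank 13 mm across, 40 mm long, its last 16 mm tapering to 6 mm.

How it is judged:
By the outcome, as a careful person would: the job done as asked, in the order asked, and still so for the second after the job is handed in, with the robot touching nothing.
It also fails if it takes over 40 s, if anything falls off the work surface, if the arm or the gripper's body presses on something with over 40 N, if the wrist force passes 120 N, or if a joint passes its speed limit or range.

## Working session

There is one attempt and no reset: what is moved stays moved. The work goes in short steps, each a Python script; the robot and the scene stay as the last script left them, time stands still between calls to the robot, and variables do not carry over. Pictures are saved under pics/ and viewed, at most 10 in all, crops included, and the job is handed in when it is done.

```bash
mkdir -p pics; python3 - <<'E'
from cell import ctrl
import cv2
for c in("scene","top"):
    im=ctrl.read_camera(c); cv2.imwrite(f"pics/{c}0.png",im[:,:,::-1])
    for n in("red_pin","bush_mouth","yellow_pin","green_pin"):
        print(c,n,[(d["p"],d["position"]) for d in ctrl.mark_of(c,n)][:3])
print(ctrl.current_eef_rot(),ctrl.current_clock())
E
```

```text
scene red_pin [(0.96, [0.4567, -0.1639, 0.0706]), (0.68, [0.4492, -0.0833, 0.0726])]
scene bush_mouth [(0.84, [0.5505, 0.2334, 0.0833])]
scene yellow_pin []
scene green_pin [(0.66, [0.4706, -0.2399, 0.0729])]
top red_pin [(0.5, [0.4613, -0.1616, 0.0759])]
top bush_mouth [(0.75, [0.5502, 0.2329, 0.0813])]
top yellow_pin [(0.77, [0.4516, -0.0848, 0.0707])]
top green_pin [(0.62, [0.4689, -0.2442, 0.0699])]
[-3.14154456e+00 -7.48352229e-06  2.68376896e+00] 0.5
```

View pics/scene0.png

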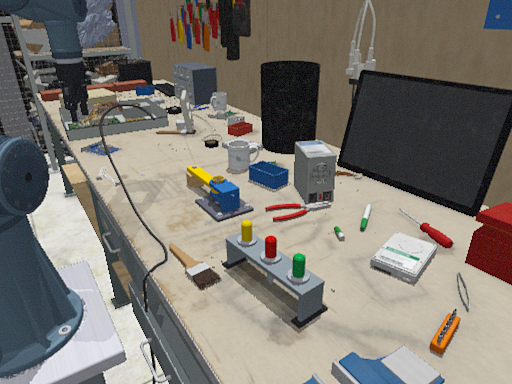

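View pics/top0.png

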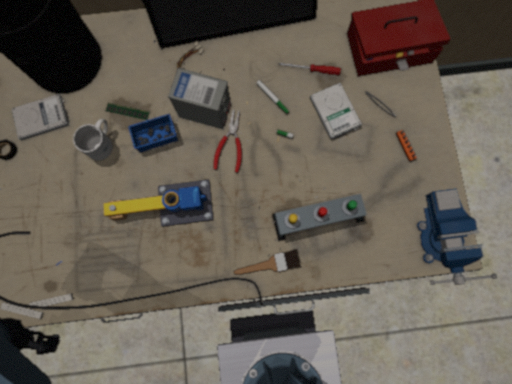

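Red is the middle pin (scene 271,247; top 322,212), with yellow towards +y and green towards -y. The bush is at top (172,199). All of this matches the marks. I'll move above the red pin, closing across the row, and refine with the wrist camera.

```bash
python3 - <<'E'
from cell import ctrl
import cv2,numpy as np
ctrl.reach([0.42,-0.163,0.30],[np.pi,0,1.69])
im=ctrl.read_camera("wrist"); cv2.imwrite("pics/w0.png",im[:,:,::-1])
c=ctrl.get_calibration("wrist"); K,R,t=map(np.array,(c["K"],c["R"],c["t"]))
for n in("red_pin","yellow_pin","green_pin"): print(n,[(d["p"],d["position"]) for d in ctrl.mark_of("wrist",n)][:3])
hsv=cv2.cvtColor(im,cv2.COLOR_RGB2HSV)
print("cam",-R.T@t)
for d in ctrl.cut_out("wrist","red_pin")[:2]:
    m=d["mask"]&(((hsv[...,0]<10)|(hsv[...,0]>170))&(hsv[...,1]>120)); v,u=np.nonzero(m)
    print(d["p"],len(u),u.min(),u.max(),v.min(),v.max(),u.mean(),v.mean())
for X in ([.459,-.163,.122],[.459,-.163,.072]):
    p=K@(R@np.array(X)+t); print("proj",p[:2]/p[2])
print(ctrl.current_clock(),ctrl.current_joints())
E
```

```text
red_pin [(0.7, [0.4637, -0.1619, 0.0754])]
yellow_pin [(0.76, [0.4539, -0.0806, 0.0737])]
green_pin [(0.81, [0.4686, -0.2435, 0.07])]
cam [ 0.4094537  -0.08568343  0.3703776 ]
0.88 584 286 311 169 198 297.92979452054794 183.75342465753425
proj [300.31525643 190.29683617]
proj [293.92801879 176.44021804]
3.2333 [-6.33862240e-01 -1.04178948e-01  1.90995211e+00  2.98636480e-05
  1.33589152e+00 -7.53935248e-01]
```

View pics/w0.png

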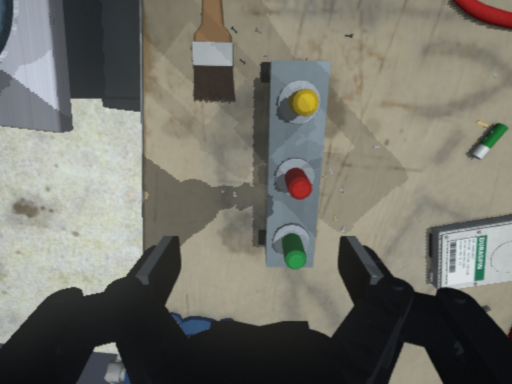

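The projected pin (297,184 at mid-grip) matches the red blob (298,184), so red is at about (0.460, -0.1625). I'll grasp it and lift.

```bash
python3 - <<'E'
from cell import ctrl
import cv2,numpy as np
p=[0.460,-0.1625]; o=[np.pi,0,1.69]
ctrl.reach(p+[0.24],o)
print(ctrl.line_to(p+[0.160],speed=0.1,until_force=8))
ctrl.gripper_to(0.015)
print(ctrl.current_finger_gap(),ctrl.current_grip_force(),ctrl.current_ft_force(),ctrl.current_tool_pos())
f0=ctrl.current_ft_force()
ctrl.line_to(p+[0.31],speed=0.12)
print(ctrl.current_ft_force(),ctrl.current_finger_gap())
ctrl.reach([0.5503,0.2331,0.31],o)
ctrl.wait(0.2)
print(ctrl.current_ft_force(),ctrl.current_tool_pos(),ctrl.current_eef_rot())
for c in("scene","top","wrist"):
    im=ctrl.read_camera(c); cv2.imwrite(f"pics/{c}2.png",im[:,:,::-1])
    for n in("red_pin","bush_mouth"): print(c,n,[(d["p"],d["position"]) for d in ctrl.mark_of(c,n)][:2])
c=ctrl.get_calibration("wrist"); K,R,t=map(np.array,(c["K"],c["R"],c["t"]))
for X in ([.5503,.2331,.084],[.5503,.2331,.222],[.5503,.2331,.156]):
    q=K@(R@np.array(X)+t); print("proj",q[:2]/q[2])
print(ctrl.current_clock())
E
```

```text
False
0.0222743316058124 58.97010042999682 [0.08930644 0.45302072 3.79847706] [ 0.46027122 -0.16261841  0.1603594 ]
[ 0.36294442  0.85326641 -2.02973929] 0.022188977898477978
[ 0.98763438  0.10030615 -1.43195737] [0.55069118 0.23194419 0.31014334] [3.14133027e+00 1.58190552e-04 1.68818480e+00]
scene red_pin [(0.81, [0.548, 0.2333, 0.2201])]
scene bush_mouth [(0.71, [0.5496, 0.2328, 0.084])]
top red_pin [(0.55, [0.5504, 0.2332, 0.226])]
top bush_mouth [(0.85, [0.5493, 0.2322, 0.083])]
wrist red_pin [(0.88, [0.5522, 0.2345, 0.2249])]
wrist bush_mouth [(0.76, [0.5498, 0.2297, 0.0831])]
proj [260.27982593 172.46094354]
proj [261.3397628 226.8938696]
proj [260.68620371 193.33042392]
8.725
```

View pics/wrist2.png

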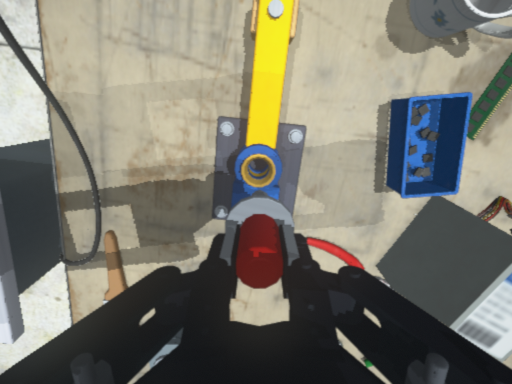

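View pics/scene2.png

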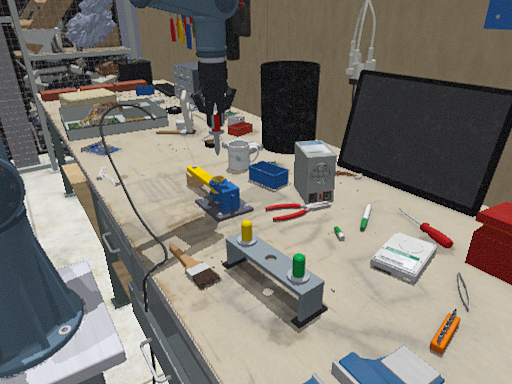

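The pin is held upright (scene 216,135) with the collar level. The bush is at about (259,169) in the wrist view, within 2 mm of the estimate. The funnel has enough slack, so I'll lower the pin under force guard.

```bash
python3 - <<'E'
from cell import ctrl
import numpy as np
p=[0.5497,0.2330]
print(ctrl.line_to(p+[0.25],speed=0.12))
for z,s in((0.20,.06),(0.170,.04)):
    print(ctrl.line_to(p+[z],speed=s,until_force=12),ctrl.current_tool_pos(),ctrl.current_ft_force())
    if ctrl.current_tool_pos()[2]>z+.004: break
print(ctrl.current_clock(),ctrl.current_finger_gap(),ctrl.current_wrist_torque())
E
```

```text
False
False [0.55003037 0.23307738 0.20043755] [-0.42551524  0.63752105 -2.85518245]
True [0.54927046 0.23290797 0.17234356] [-0.65511984 -0.12423545  4.8563685 ]
11.0167 0.022359973937429427 [-0.06827912  0.14679116 -0.01486248]
```

Contact came at z = 0.1723 against an expected 0.172, so the collar is on the bush. I'll release, retreat and check.

```bash
python3 - <<'E'
from cell import ctrl
import cv2
ctrl.gripper_to(0.06); ctrl.wait(0.2)
ctrl.line_to([0.5495,0.2330,0.30],speed=0.12)
ctrl.reach([0.45,0.12,0.33],[3.14159,0,1.69]); ctrl.wait(.3)
ims=[]
for c in("scene","wrist","top"):
    im=ctrl.read_camera(c); cv2.imwrite(f"pics/{c}3.png",im[:,:,::-1])
    print(c,[(d["p"],d["position"]) for d in ctrl.mark_of(c,"red_pin")][:2])
    if c=="scene": a=cv2.resize(im[150:250,160:290],None,fx=4,fy=4,interpolation=2)
cv2.imwrite("pics/crop3.png",a[:,:,::-1]); print(ctrl.current_clock())
E
```

```text
scene [(0.7, [0.5463, 0.2318, 0.0827])]
wrist [(0.69, [0.5484, 0.2299, 0.0854])]
top []
14.15
```

View pics/crop3.png

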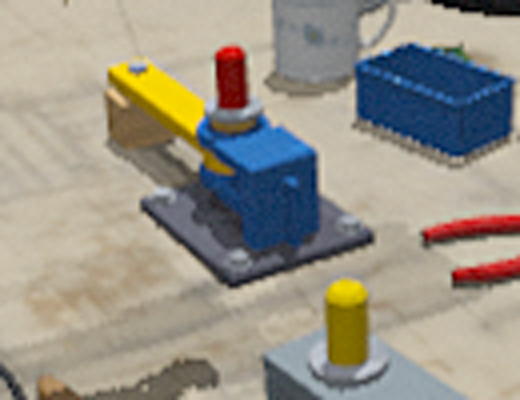

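View pics/wrist3.png

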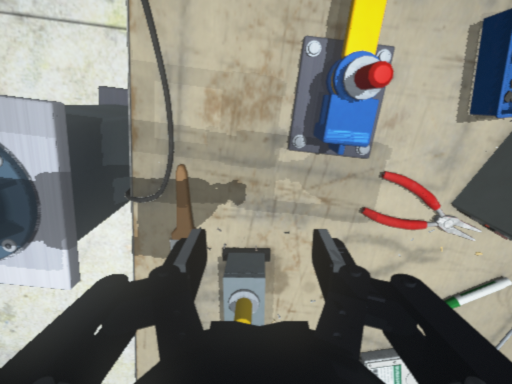

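The crop shows the red pin upright with its collar flat on the brass bush (crop 235,110). In the wrist view it sits at (365,75), clear of the gripper. The marks put the collar at about 0.084 m, which is the rim height.

```bash
python3 -c "
from cell import ctrl
print(ctrl.job_done())"
```

```text
the job is handed in; nothing more can be done
None
```

The red hitch pin is fully home in the brass bush with its collar on the rim and the gripper clear; the yellow and green pins were left in the stand, and the job is handed in at about 14 s.

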